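# Clamp a gearmotor in the sloping assembly fixture

### The job

Clamp the loose gearmotor that is lying on the bench in the sloping fixture, ready for wiring: lay it down in the two V-blocks with its shaft pointing up the slope and its square flange against the upper V-block, then swing the hinged strap over it and down until it is fully home in its forked catch. If the strap is in the way of the nest at the start, swing it clear first. Let go of everything, and leave the other things on the bench standing where they are.

Things in the scene. Friction and masses are not known exactly. Their poses are not given: they have to be found in the camera images.
- motor: The gearmotor to clamp, 0.4 to 0.75 kg: the only one lying, right or left of the fixture. Round body 42 mm in diameter, black can and steel gearhead. Origin on its axis, 22 mm above the bench, the place to grip (centre of mass within 10 mm). Its x axis points to the shaft, roughly towards the robot (up to 1.1 rad either way). Rear face at x = -60 mm; a 44 mm end bell covers x = -60 to -50.
- motor_flange (a point): Centre of the rear face of the motor's square aluminium flange (44 x 44 mm, 8 mm thick), on the motor's axis at motor x = +52 mm: the face that must rest against the upper V-block.
- motor_shaft (a point): Tip of the lying motor's shaft (10 mm thick, 24 mm long), on its axis at motor x = +84 mm.
- cradle: Sloping steel plate of the fixture, 190 (x) x 130 mm (y), bolted down, turned up to 0.3 rad either way. Origin at the middle of its upper face, 72 mm above the bench. x: up the slope, towards the robot, 25 deg above level; y: across, level, to the robot's right; z: square off the plate, leaning 25 deg away from the robot.
- nest (a point): Where the motor's origin lies when seated: cradle (0, 0, 40 mm), with the motor's x axis along cradle x and its flange touching the upper V-block's uphill face (cradle x = 52 mm). Friction may stop the motor sliding down to it by itself. Lower V-block at cradle x = -46 to -28 mm, upper at +30 to +52; both to z = 34, y = +-29; free between them.
- catch (a point): The forked catch: bottom of its slot, where the strap comes to rest, at cradle (41, -42, 65 mm). Catch post and, mirrored at y = +42 mm, hinge post are 34 mm (x) by 12 to 16 mm (y) and end at z = 79 mm; the catch's fork has a 25 mm wide slot for the strap.
- strap (a joint): Angle of the hinged strap, rad: 0 = fully home in its catch, lying along cradle -y above the upper V-block; 1.57 = standing square off the plate; 2.8 = fully open, laid out over the +y side (robot's right). Stiff hinge: it stays where it is left and needs up to 3 N at its grip to swing. Below about 2.0 it is in the way of a gripper laying a motor in the nest. Starts anywhere from 1.0 to 2.75.
- strap_hinge (a point): Point on the strap's hinge axis at cradle (41, 42, 69 mm); the axis is parallel to cradle x. At angle a the strap points from here along (0, -cos a, sin a) in the cradle frame.
- strap_grip (a point): Middle of the black grip sleeve at the strap's free end, 115 mm from the hinge axis. Sleeve 36 mm along the strap, 24 mm wide along cradle x, 14 mm thick, ending 133 mm from the hinge. The rest of the strap is a flat steel bar 20 mm wide, 8 mm thick; a rubber pad under it clears a seated motor by about 1 mm when the strap is home.
- stood1: Standing motor of the same type, shaft up, 44 mm across, 144 mm high, on the bench in front of the fixture, left. Origin on its axis 60 mm above the bench. Leave it.
- stood2: Standing motor like stood1, in front of the fixture, right. Leave it.
- stood3: Standing motor like stood1, beside the lying motor: 100 to 110 mm off on its +y side, axis to axis, within 30 mm of abreast of its origin. Leave it.
- bin_screws: Blue open-fronted picking bin, 130 x 100 x 75 mm, behind on the left; origin at the middle of its underside. Leave it.
- bin_rings: Blue picking bin like the other, behind on the right. Leave it.
- termbox: Grey terminal box with a white lid, 110 x 80 x 54 mm, on the side of the fixture where the motor is not; origin at the middle of its underside. Leave it.
- adhesive: Green adhesive bottle with a pointed blue nozzle, 48 mm across, 125 mm high, at the right; origin at the middle of its underside. Leave it.
- driver: Screwdriver, 190 mm long, lying at the far left; origin under its middle. Leave it.
Mind the look-alikes: they are no part of the job. What is shaped like the motor but red is not meant.

How it is judged:
On the way, in this order (a step that is already met when the one before it is completed fails the run):
1. the motor lies in both V-blocks, shaft up the slope, flange against the upper block, with the strap still open (x of motor in the frame of cradle between -0.006 and 0.006 m and y of motor in the frame of cradle between -0.004 and 0.004 m and z of motor in the frame of cradle between 0.036 and 0.044 m and angle between the x axis of motor and the x axis of cradle, either way round below 0.06 rad and x of motor_shaft in the frame of cradle above 0.05 m and value of joint strap above 0.5 rad), for 0.2 s.
2. the strap is swung home in its catch over the motor (x of motor in the frame of cradle between -0.006 and 0.006 m and y of motor in the frame of cradle between -0.004 and 0.004 m and z of motor in the frame of cradle between 0.036 and 0.044 m and angle between the x axis of motor and the x axis of cradle, either way round below 0.06 rad and x of motor_shaft in the frame of cradle above 0.05 m and value of joint strap below 0.05 rad), for 0.2 s.
At the end, for the whole second after the job is handed in: The motor rests in both V-blocks with its shaft up the slope (flange within 6 mm of the upper block, axis within 4 mm and 0.06 rad of the nest's), the strap is home in its catch (within 0.05 rad), both at rest and released; no other thing on the bench has moved 40 mm or been tipped (all of step 2 and linear speed of motor below 0.02 m/s and velocity of joint strap between -0.05 and 0.05 rad/s and distance of each of stood1, stood2, stood3, bin_screws, bin_rings, termbox, adhesive, driver from where it was at the start of the episode below 0.04 m and angle between each of stood1, stood2, stood3, adhesive's own z axis and vertical below 0.3 rad); the robot touches nothing.
It fails at once if a bystander is pushed away by 40 mm or more, or a standing one is tipped over (distance of any of stood1, stood2, stood3, bin_screws, bin_rings, termbox, adhesive, driver from where it was at the start of the episode above 0.04 m or angle between any of stood1, stood2, stood3, adhesive's own z axis and vertical above 0.3 rad).
It also fails if it takes over 72 s, if anything falls off the work surface, if the arm or the gripper's body presses on something with over 40 N, if the wrist force passes 120 N, or if a joint passes its speed limit or range.

### The arm

A 7-joint arm with a two-finger parallel gripper is mounted at the origin on the work surface. World frame = base frame: x ahead of the robot, y to its left, z up, the work surface at z = 0. Lengths are in m, angles in rad, forces in N, time in s.
With the tool pointing down it reaches from about 0.425 to 0.925 m from the base axis. Payload 6.8 kg.
Tool frame: the origin (TCP) lies on the centre line of the jaws, within the pads' length; the fingertips stand 8 mm ahead of it and the grasp point (between the pads) lies 11 mm behind it (bot.tips_ahead is the distance from the TCP to the fingertips, in m); z points along the fingers, y is the line along which they close (so a half turn about z gives the same grasp; the last joint's range is limited). The gripper opens to 85 mm and grips with 20 to 120 N. Pads are 22 mm wide; open, the fingers measure 114 mm over their backs; the gripper's body (76 mm by 85 mm) begins 54 mm behind the grasp point. The pads swing forward as they close: fully open they stand 13 mm farther back than shut.
Start: joints at [-1.454, 0.477, 0.022, 1.555, -0.011, 1.109, -0.083], TCP at [0.15, 0.658, 0.239] pointing down, gripper open.
Joint ranges: [-2.96, 2.96], [-0.34, 2.1], [-1.41, 1.46], [0.24, 2.44], [-1.37, 4.51], [0.17, 1.92], [-2.96, 2.96]. Speed limits (rad/s): [2.39, 2.39, 3.14, 3.14, 3.14, 3.14, 3.14].

### API

Orientations are given as a unit quaternion [w, x, y, z].
In Python, from station import bot gives the robot as it stands.
- The arm moves only by the tool send_rows, never from a script. Its argument "deltas" is text: rows parted by semicolons, each of 4 numbers parted by spaces: the shift along the tool's x, y, z in m, then the turn about the tool's z in degrees. In form: x y z spin; .... A call has 1 to 5 rows; each row is the pose to reach, as a shift and turn from the pose commanded when the call began, along the tool's axes at that moment; what a row does not reach only later rows make up. A row lasts 1/10 s, in which the tool goes at most 50 mm and 8.59 degrees, less where a joint would pass 70% of its speed; a pose out of reach is approached as far as the arm can. A call with a gripper value outside its range is refused whole. "claw" is the opening, from 0 (shut) to 1 (fully open), set as the call begins (left out, the last holds). The fingers move at their own pace and stop on an object; "force" is the grip in N (left out, the last holds). Time passes only in rows, so rows that repeat a pose let the fingers close. It gives the time, the measured TCP pose, the force, the opening and the grip force at its end, in the units of the state.
- bot.get_obs(): the state, without advancing time (a new reading comes with each control period).
- bot.read_camera(name): name is "side" or "top" or "wrist"; returns a dict with "img" (480x640x3 uint8, red, green, blue), "depth" (480x640 float32, m along the optical axis (not along the pixel's ray), 0 where there is no reading), "fx", "fy", "cx", "cy" (pixels), "camera_from_world" (4x4, takes a point from world to camera coordinates). Camera axes: x right, y up, looking along -z (the intrinsics and any distortion apply to the point x, -y, -z); pixel columns grow to the right and rows downward; lengths in m; the calibration is good to about 2 mm. A picture is of the moment at which its call begins.
- bot.hand_in(): hands the job in; it is judged then, once.
Trained networks look in a picture, given as the dict that the camera call returned (one of the last four; its "shot" number tells which), for a name from the list of things; names that differ only in an ending like _2 or _b are one class to them, and where a whole thing is asked for, a point or a joint stands for the part that bears it (a point fixed in the world has none). Each returns a list of dicts, best first, with "confidence" (0 to 1); they miss things now and then, are a little off and sometimes report something else, mostly with a low value. They report only what shows in the picture. A call takes as long as a camera call. They do not tell look-alikes from the thing itself.
- bot.masks_of(picture, query): "mask" (480x640 bool, what is visible of it).
- bot.landmark_of(picture, query): "xyz" ([x, y, z] in m, in world coordinates, good to about 4 mm: a listed point, or the origin of a listed thing).
The state is a dict: "t": time; "q": joint angles; "joint_vel": joint speeds; "joint_torque": joint torques, N m; "eef_pos": TCP position; "tool_rot": TCP orientation; "contact_force": force on the tool from outside, world axes, zero at the start; "torque": the same for the moment, N m; "gripper_width": opening from 0.0 (shut) to 1.0 (fully open); "grasp_force": force on a finger pad.
Only numpy, scipy, OpenCV 4.12 (cv2) and the standard library are available. Lean on these libraries where they do the work, as an engineer would, in place of code of your own. Each camera call takes 0.05 s, during which the arm holds its last target. There are 200 camera calls.

## Working session

There is one attempt and no reset: what is moved stays moved. The work goes in short steps, Python scripts to look and compute and a tool call to move; the robot and the scene stay as the last step left them, time stands still between calls to the robot, and variables do not carry over. Pictures are saved under pics/ and viewed, at most 10 in all, crops included, and the job is handed in when it is done.

Besides the shell and the picture viewer there is one more tool, called after "Call:" as name(argument=value, ...), one argument or row to a line, values as JSON. send_rows: Moves the arm, as the interface text tells. Its arguments: {"type":"object","properties":{"deltas":{"type":"string"},"claw":{"type":"number"},"force":{"type":"number"}},"required":["deltas"]}

```bash
mkdir -p pics; ls; cat > h.py <<'E'
import numpy as np, cv2
from station import bot
from scipy.spatial.transform import Rotation as R
def rot(q): return R.from_quat([q[1],q[2],q[3],q[0]]).as_matrix()
def save(p,n): cv2.imwrite(f'pics/{n}.png',p['img'][:,:,::-1])
def cloud(p,mask):
    v,u=np.nonzero(mask&(p['depth']>0)); d=p['depth'][v,u]
    c=np.stack([(u-p['cx'])/p['fx']*d,-(v-p['cy'])/p['fy']*d,-d,np.ones_like(d)])
    return (np.linalg.inv(p['camera_from_world'])@c)[:3].T
E
python3 - <<'E'
from h import *
np.set_printoptions(precision=4,suppress=True)
o=bot.get_obs();print(o['t'],o['eef_pos'],rot(o['tool_rot']),o['gripper_width'],bot.tips_ahead)
for c in ['top','side']:
    p=bot.read_camera(c);save(p,c+'1')
    for n in 'motor motor_flange motor_shaft cradle nest catch strap_hinge strap_grip stood1 stood3 termbox adhesive'.split():
        print(c,n,[(np.round(r['xyz'],4),round(r['confidence'],2)) for r in bot.landmark_of(p,n)][:4])
E
```

```text
pics
0.0 [0.1504 0.6574 0.2383] [[-0.9748  0.2229 -0.0003]
 [ 0.2229  0.9748 -0.0018]
 [-0.0001 -0.0018 -1.    ]] 0.998643453979528 0.008
top motor [(array([0.4439, 0.3245, 0.0181]), 0.95), (array([0.2721, 0.3549, 0.0182]), 0.95)]
top motor_flange [(array([0.4048, 0.3638, 0.0206]), 0.88), (array([0.2267, 0.375 , 0.0221]), 0.83)]
top motor_shaft [(array([0.3791, 0.3843, 0.0244]), 0.89), (array([ 0.6078, -0.0915,  0.2225]), 0.23)]
top cradle [(array([0.5777, 0.032 , 0.0704]), 0.95)]
top nest [(array([0.5965, 0.0318, 0.1075]), 0.86), (array([0.5819, 0.034 , 0.0724]), 0.27)]
top catch [(array([0.5704, 0.0726, 0.1507]), 0.88)]
top strap_hinge [(array([ 0.5708, -0.0107,  0.1525]), 0.72)]
top strap_grip [(array([ 0.6044, -0.0899,  0.2274]), 0.85), (array([0.5701, 0.0738, 0.1498]), 0.64)]
top stood1 [(array([0.4019, 0.0791, 0.0609]), 0.86), (array([ 0.4073, -0.1147,  0.0603]), 0.74), (array([0.3927, 0.2395, 0.06  ]), 0.64)]
top stood3 [(array([0.4019, 0.0791, 0.0609]), 0.86), (array([ 0.4073, -0.1147,  0.0603]), 0.74), (array([0.3927, 0.2395, 0.06  ]), 0.64)]
top termbox [(array([ 0.4792, -0
[... 560 characters left out ...]
 nest [(array([0.5935, 0.0297, 0.1094]), 0.86), (array([ 0.7533, -0.2409, -0.0015]), 0.62), (array([ 0.5698, -0.0109,  0.1514]), 0.21)]
side catch [(array([0.5697, 0.071 , 0.1427]), 0.56)]
side strap_hinge [(array([ 0.5733, -0.0121,  0.1493]), 0.59)]
side strap_grip [(array([ 0.6011, -0.092 ,  0.2221]), 0.79), (array([0.4039, 0.0788, 0.0625]), 0.21)]
side stood1 [(array([0.3998, 0.0805, 0.0618]), 0.97), (array([0.3899, 0.2414, 0.0572]), 0.97)]
side stood3 [(array([0.3998, 0.0805, 0.0618]), 0.97), (array([0.3899, 0.2414, 0.0572]), 0.97)]
side termbox [(array([ 0.4787, -0.2999,  0.0016]), 0.65), (array([0.4003, 0.0811, 0.063 ]), 0.15)]
side adhesive [(array([ 0.4683, -0.5272, -0.0012]), 0.84)]
```

View pics/top1.png

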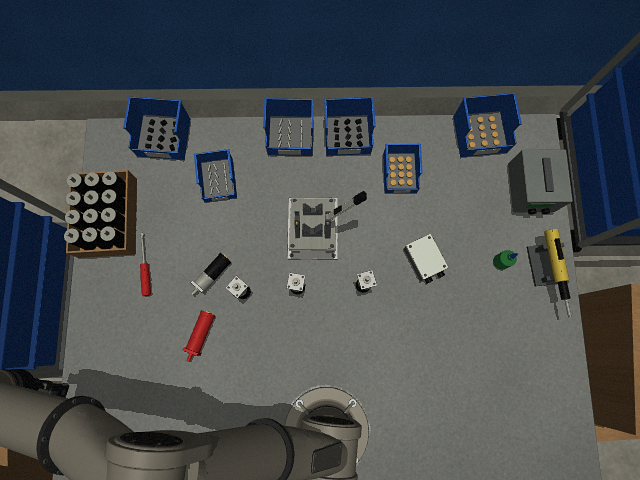

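View pics/side1.png

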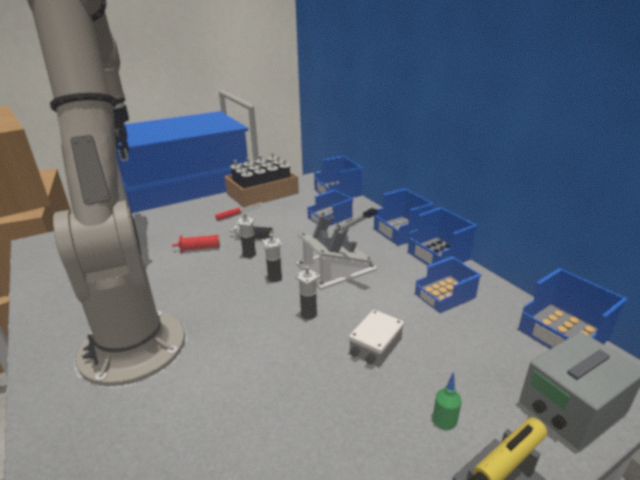

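The top view shows the black lying motor at about (212,273), with stood3 beside it at (238,288). The red look-alike is at (200,335). The fixture is at (313,228) with the strap swung open to the right (grip at 360,198), at about 2.36 rad and so clear of the nest. The side view agrees. I'll move over the motor next.

Call:
send_rows(
  deltas="-0.04 -0.029 0 6; -0.08 -0.058 0 12; -0.12 -0.087 0 18; -0.16 -0.116 0 24; -0.20 -0.145 0 30",
  claw=1,
  force=30,
)

```text
t: 1.8
eef_pos: [0.3142, 0.4705, 0.2396]
tool_rot: [-0.0, 0.368, 0.93, 0.0]
contact_force: [0.5, 1.1, -0.0]
gripper_width: 0.998
grasp_force: 0.0
```

```bash
cat >> h.py <<'E'
np.set_printoptions(precision=4,suppress=True)
def tool():
    o=bot.get_obs(); return np.array(o['eef_pos']),rot(o['tool_rot']),o
def go(target,ang=None):
    """shift in tool axes to world target; spin so that tool x has world angle ang (deg)"""
    p,M,o=tool(); d=M.T@(np.array(target)-p); a=np.degrees(np.arctan2(M[1,0],M[0,0]))
    print('t',o['t'],'at',p,'xang',round(a,2),'shift',d, 'spin',None if ang is None else (a-ang+180)%360-180)
E
python3 - <<'E'
from h import *
go([.443,.327,.2],137)
E
```

```text
t 1.8 at [0.3142 0.4705 0.2396] xang 136.88 shift [-0.1921 -0.0168  0.0395] spin -0.12434108483498107
```

Call:
send_rows(
  deltas="-0.045 -0.004 0 0; -0.09 -0.008 0.01 0; -0.135 -0.012 0.02 0; -0.18 -0.016 0.02 0; -0.18 -0.016 0.02 0",
)

```text
t: 2.3
eef_pos: [0.4389, 0.3314, 0.2195]
tool_rot: [0.002, 0.371, 0.929, -0.001]
contact_force: [0.1, -0.1, -1.0]
gripper_width: 1.0
grasp_force: 0.0
```

```bash
python3 - <<'E'
from h import *
for c in ['wrist','top']:
    p=bot.read_camera(c)
    if c=='wrist': save(p,'w1')
    for n in ['motor','motor_shaft','motor_flange']:
        print(c,n,[(r['xyz'],round(r['confidence'],2)) for r in bot.landmark_of(p,n)][:3])
    for r in bot.masks_of(p,'motor')[:3]:
        X=cloud(p,r['mask']); X=X[(X[:,2]>.015)&(X[:,2]<.06)]
        if len(X)<30: continue
        xy=X[:,:2].astype(np.float32); rc=cv2.minAreaRect(xy)
        print(c,'mask',r['confidence'],len(X),X.mean(0),X[:,2].max(),rc)
go([.443,.327,.2],137)
E
```

```text
wrist motor [([0.4421, 0.3282, 0.0223], 0.6), ([0.2688, 0.3547, 0.0237], 0.59)]
wrist motor_shaft [([0.3846, 0.3875, 0.0236], 0.77)]
wrist motor_flange [([0.4015, 0.3633, 0.0246], 0.61)]
wrist mask 0.98 6512 [0.2969 0.3496 0.0372] 0.044845136496198534 ((0.2923983931541443, 0.3495814800262451), (0.04235966131091118, 0.08036509901285172), 69.51596069335938)
wrist mask 0.69 8710 [0.4372 0.3345 0.0374] 0.04517875131245774 ((0.4343321919441223, 0.33701464533805847), (0.04354529827833176, 0.14410418272018433), 48.93665313720703)
top motor [([0.4447, 0.3272, 0.0174], 0.93)]
top motor_shaft [([0.5689, -0.0089, 0.1511], 0.17)]
top motor_flange [([0.4034, 0.3612, 0.0229], 0.78)]
top mask 0.85 337 [0.4559 0.3107 0.0378] 0.04813948649837996 ((0.4546506702899933, 0.3157248795032501), (0.03826580196619034, 0.0860726460814476), 49.19633865356445)
t 2.8 at [0.4335 0.3386 0.2193] xang 137.21 shift [-0.0148 -0.0021  0.0193] spin 0.208513626752989
```

View pics/w1.png

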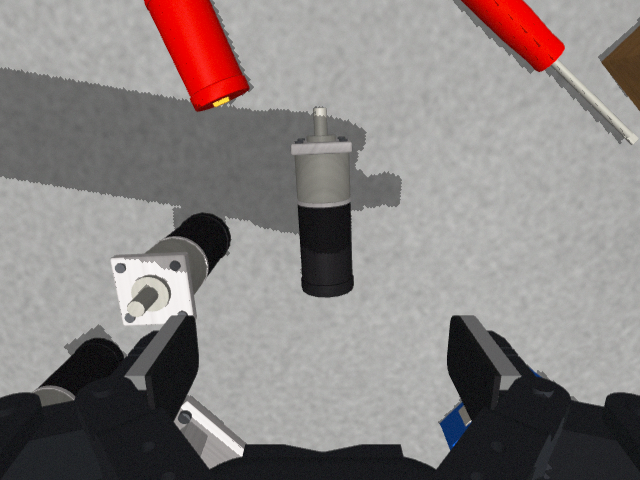

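The wrist view shows the motor at (325,205), shaft up, with stood3 to its left at (160,270). The mask rectangle is 144 × 43.5 mm, as it should be. The motor's heading is about 138.5°.

Call:
send_rows(
  deltas="-0.026 0 0.045 -1; -0.026 0 0.09 -1; -0.026 0 0.135 -1; -0.026 0 0.17 -1; -0.026 0 0.17 -1",
)

```text
t: 3.3
eef_pos: [0.45, 0.3183, 0.0451]
tool_rot: [-0.002, 0.357, 0.934, -0.004]
contact_force: [-0.5, -0.1, 0.0]
gripper_width: 1.004
grasp_force: 0.0
```

```bash
python3 - <<'E'
from h import *
go([.4524,.3212,.020],138)
p=bot.read_camera('wrist');
for r in bot.masks_of(p,'motor')[:2]:
    X=cloud(p,r['mask']); X=X[(X[:,2]>.015)&(X[:,2]<.06)]
    if len(X)<30: continue
    print(r['confidence'],len(X),X.mean(0),cv2.minAreaRect(X[:,:2].astype(np.float32)))
E
```

```text
t 3.3 at [0.45   0.3183 0.0451] xang 138.16 shift [0.0002 0.004  0.0251] spin 0.16213450787401484
0.76 4131 [0.3252 0.3328 0.0313] ((0.32602405548095703, 0.33506178855895996), (0.041614264249801636, 0.012489737011492252), 52.524967193603516)
0.68 36424 [0.4341 0.3368 0.038 ] ((0.4344736933708191, 0.33680638670921326), (0.04383605346083641, 0.14420104026794434), 49.11711502075195)
```

Call:
send_rows(
  deltas="0.001 0.003 0.015 -1; 0.001 0.003 0.025 -1; 0.001 0.003 0.025 -1",
)

```text
t: 3.7
eef_pos: [0.454, 0.3232, 0.0238]
tool_rot: [-0.0, 0.349, 0.937, -0.0]
contact_force: [-1.0, 0.0, -0.0]
gripper_width: 1.004
grasp_force: 0.0
```

Call:
send_rows(
  deltas="0 0 0 0; 0 0 0 0; 0 0 0 0; 0 0 0 0; 0 0 0 0",
  claw=0,
  force=40,
)

```text
t: 4.2
eef_pos: [0.4543, 0.3228, 0.0249]
tool_rot: [-0.0, 0.349, 0.937, -0.0]
contact_force: [-1.4, -2.8, 4.8]
gripper_width: 0.477
grasp_force: 40.0
```

Call:
send_rows(
  deltas="0 0 0 0; 0 0 0 0; 0 0 0 0; 0 0 -0.02 0; 0 0 -0.04 0",
)

```text
t: 4.7
eef_pos: [0.4532, 0.322, 0.0636]
tool_rot: [-0.001, 0.349, 0.937, -0.002]
contact_force: [0.3, 0.4, -7.1]
gripper_width: 0.469
grasp_force: 43.6
```

Call:
send_rows(
  deltas="0 0 -0.05 0; 0 0 -0.1 0; 0 0 -0.15 0; 0 0 -0.18 0; 0 0 -0.18 0",
)

```text
t: 5.2
eef_pos: [0.4562, 0.3243, 0.2484]
tool_rot: [0.002, 0.349, 0.937, 0.004]
contact_force: [-0.2, 1.0, -6.4]
gripper_width: 0.473
grasp_force: 43.9
```

```bash
cat >> h.py <<'E'
s25,c25=np.sin(np.radians(25)),np.cos(np.radians(25))
def crot(psi):
    u=np.array([-np.cos(psi),-np.sin(psi),0]); x=u*c25+np.array([0,0,s25])
    z=-u*s25+np.array([0,0,c25]); return np.stack([x,np.cross(z,x),z],1)
E
python3 - <<'E'
from h import *
from scipy.optimize import least_squares
L={'cradle':(0,0,0),'nest':(0,0,.04),'catch':(.041,-.042,.065),'strap_hinge':(.041,.042,.069)}
old=[('cradle',.5777,.032,.0704),('nest',.5965,.0318,.1075),('catch',.5704,.0726,.1507),('strap_hinge',.5708,-.0107,.1525),
('cradle',.5792,.0338,.0739),('nest',.5935,.0297,.1094),('catch',.5697,.071,.1427),('strap_hinge',.5733,-.0121,.1493)]
P=[(n,np.array(v)) for n,*v in old]
g=[]
for c in ['top','side']:
    p=bot.read_camera(c)
    for n in L:
        r=bot.landmark_of(p,n)
        if r and r[0]['confidence']>.5: P.append((n,np.array(r[0]['xyz'])))
    r=bot.landmark_of(p,'strap_grip'); g.append(r[0]['xyz'])
    for r in bot.masks_of(p,'cradle')[:1]:
        X=cloud(p,r['mask']); m=(X[:,2]>.02)&(X[:,2]<.125)
        print(c,'rect',cv2.minAreaRect(X[m,:2].astype(np.float32)))
f=lambda v:np.concatenate([crot(v[3])@np.array(L[n])+v[:3]-x for n,x in P])
r=least_squares(f,[.578,.033,.072,0],loss='soft_l1',f_scale=.003)
C=r.x;print(len(P),'cradle',C,'deg',np.degrees(C[3]),'res',np.abs(f(C)).max())
np.save('C.npy',C)
Mc=crot(C[3]);w=lambda v:Mc@np.array(v)+C[:3]
q=Mc.T@(np.mean(g,0)-C[:3])-np.array([.041,.042,.069]);print('grip',g,q,'angle',np.arctan2(q[2],-q[1]))
print('nest',w([0,0,.04]),'gripped pt',w([-.012,0,.04]))
go(w([-.012,0,.04])+[-.01,0,.06],180+np.degrees(C[3]))
E
```

```text
top rect ((0.39963507652282715, 0.07900053262710571), (0.043648622930049896, 0.044279344379901886), 78.94293212890625)
side rect ((0.5929380059242249, 0.11972172558307648), (0.33818942308425903, 0.18560130894184113), 79.54719543457031)
16 cradle [ 0.5793  0.0312  0.0717 -0.0187] deg -1.073678342033569 res 0.005203154373111113
grip [[0.3911, 0.2407, 0.0591], [0.6034, -0.0929, 0.2246]] [ 0.0637 -0.0832 -0.0404] angle -0.4520866859437388
nest [0.5962 0.0308 0.1079] gripped pt [0.6071 0.0306 0.1028]
t 5.9 at [0.4544 0.3231 0.2442] xang 139.11 shift [-0.2993 -0.1277  0.0813] spin -39.812569093649984
```

Call:
send_rows(
  deltas="-0.043 -0.018 0 -8; -0.086 -0.037 0 -16; -0.129 -0.055 0 -24; -0.172 -0.073 0 -32; -0.215 -0.092 0 -40",
)

```text
t: 6.4
eef_pos: [0.5558, 0.1154, 0.2446]
tool_rot: [0.0, 0.011, 1.0, 0.0]
contact_force: [0.3, 0.7, -6.1]
gripper_width: 0.476
grasp_force: 43.6
```

```bash
python3 - <<'E'
from h import *
C=np.load('C.npy')
Mc=crot(C[3]);w=lambda v:Mc@np.array(v)+C[:3]
go(w([-.012,0,.04])+[-.01,0,.06],180+np.degrees(C[3]))
p=bot.read_camera('wrist');save(p,'w2')
L={'cradle':(0,0,0),'nest':(0,0,.04),'catch':(.041,-.042,.065),'strap_hinge':(.041,.042,.069)}
for n in L: print(n,w(L[n]),[(r['xyz'],r['confidence']) for r in bot.landmark_of(p,n)][:2])
E
```

```text
t 6.4 at [0.5558 0.1154 0.2446] xang 178.74 shift [-0.0431 -0.0838  0.0817] spin -0.18959440891532608
cradle [0.5793 0.0312 0.0717] [([0.5775, 0.0329, 0.069], 0.67)]
nest [0.5962 0.0308 0.1079] [([0.5944, 0.0333, 0.1148], 0.68), ([0.5726, -0.0111, 0.1543], 0.4)]
catch [0.5704 0.0733 0.1479] [([0.5693, 0.0747, 0.1491], 0.58), ([0.5413, 0.1147, 0.2457], 0.27)]
strap_hinge [ 0.5705 -0.0107  0.1515] [([0.5726, -0.0151, 0.1543], 0.96)]
```

View pics/w2.png

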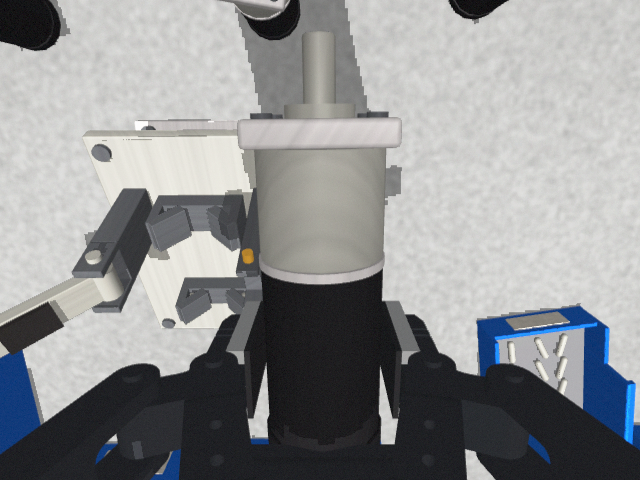

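Call:
send_rows(
  deltas="-0.021 -0.042 0 0; -0.042 -0.084 0 0; -0.042 -0.084 0.03 0; -0.042 -0.084 0.06 0; -0.042 -0.084 0.06 0",
)

```text
t: 7.15
eef_pos: [0.5913, 0.0337, 0.1802]
tool_rot: [-0.004, 0.013, 1.0, -0.0]
contact_force: [-2.1, 0.3, -7.5]
gripper_width: 0.474
grasp_force: 43.6
```

```bash
python3 - <<'E'
from h import *
C=np.load('C.npy')
Mc=crot(C[3]);w=lambda v:Mc@np.array(v)+C[:3]
go(w([-.012,0,.04])+[-.01,0,.04],180+np.degrees(C[3]))
p=bot.read_camera('wrist')
L={'catch':(.041,-.042,.065),'strap_hinge':(.041,.042,.069),'cradle':(0,0,0)}
for n in L: print(n,w(L[n]),[(r['xyz'],r['confidence']) for r in bot.landmark_of(p,n)][:2])
for n in ['motor','motor_flange','motor_shaft']: print(n,[(r['xyz'],r['confidence']) for r in bot.landmark_of(p,n)][:2])
E
```

```text
t 7.15 at [0.5913 0.0337 0.1802] xang 178.52 shift [-0.0062 -0.0029  0.0373] spin -0.40715752487000145
catch [0.5704 0.0733 0.1479] [([0.5692, 0.0756, 0.1468], 0.9)]
strap_hinge [ 0.5705 -0.0107  0.1515] []
cradle [0.5793 0.0312 0.0717] []
motor [([0.5751, 0.036, 0.1783], 0.76)]
motor_flange [([0.5226, 0.036, 0.1817], 0.94)]
motor_shaft [([0.4979, 0.0367, 0.1801], 0.74)]
```

Call:
send_rows(
  deltas="-0.007 -0.003 0.01 0; -0.007 -0.003 0.03 0; -0.007 -0.003 0.043 0; -0.007 -0.003 0.043 0; -0.007 -0.003 0.043 0",
  force=25,
)

```text
t: 8.0
eef_pos: [0.6016, 0.0284, 0.1411]
tool_rot: [-0.0, 0.014, 1.0, -0.0]
contact_force: [-0.7, 0.6, -6.3]
gripper_width: 0.468
grasp_force: 43.8
```

Call:
send_rows(
  deltas="0 0 0.003 0; 0 0 0.006 0; 0 0 0.009 0; 0 0 0.012 0; 0 0 0.012 0",
)

```text
t: 8.5
eef_pos: [0.6026, 0.0305, 0.1299]
tool_rot: [0.001, 0.014, 1.0, 0.001]
contact_force: [1.7, 5.4, -1.6]
gripper_width: 0.471
grasp_force: 44.2
```

Call:
send_rows(
  deltas="0 0.001 0 0; 0 0.001 0.003 0; 0 0.001 0.006 0; 0 0.001 0.008 0; 0 0.001 0.008 0",
  claw=0.4,
  force=20,
)

```text
t: 9.0
eef_pos: [0.6044, 0.0304, 0.1223]
tool_rot: [0.003, 0.014, 1.0, 0.001]
contact_force: [6.1, 4.5, -0.1]
gripper_width: 0.478
grasp_force: 43.9
```

```bash
python3 - <<'E'
from h import *
p=bot.read_camera('wrist');a=p['img'];q=bot.read_camera('side');b=cv2.resize(q['img'][180:330,240:440],(640,480))
cv2.imwrite('pics/w3.png',cv2.resize(np.hstack([a,b]),(800,300))[:,:,::-1])
for n in ['motor_flange','motor_shaft','motor','catch']: print(n,[(r['xyz'],r['confidence']) for r in bot.landmark_of(p,n)][:2])
print(tool()[0])
E
```

```text
motor_flange [([0.5373, 0.034, 0.1336], 0.62)]
motor_shaft [([0.5077, 0.0349, 0.1376], 0.71)]
motor [([0.5891, 0.0319, 0.1274], 0.56)]
catch [([0.5678, 0.0789, 0.1499], 0.61)]
[0.6044 0.0304 0.1224]
```

View pics/w3.png

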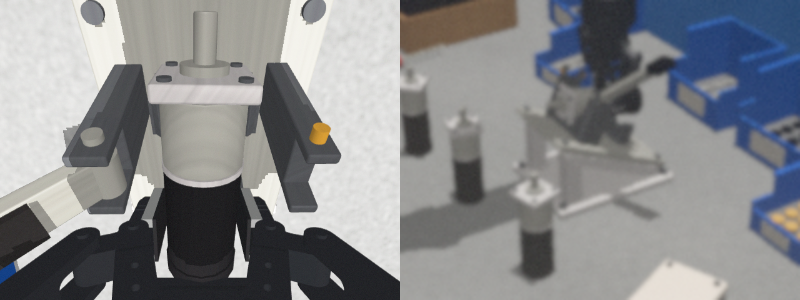

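The motor is centred between the posts, with its nose already tilting up on the upper V-block (flange at about (205,92)). I'll keep lowering.

Call:
send_rows(
  deltas="0 0 0.003 0; 0 0 0.006 0; 0 0 0.009 0; 0 0 0.011 0; 0 0 0.011 0",
)

```text
t: 9.8
eef_pos: [0.6048, 0.0304, 0.1113]
tool_rot: [0.003, 0.014, 1.0, 0.001]
contact_force: [6.8, 4.0, -0.1]
gripper_width: 0.472
grasp_force: 42.6
```

```bash
python3 - <<'E'
from h import *
p=bot.read_camera('wrist')
for n in ['motor_flange','motor_shaft','motor']: print(n,[(r['xyz'],r['confidence']) for r in bot.landmark_of(p,n)][:1])
print(tool()[0])
E
```

```text
motor_flange [([0.5412, 0.032, 0.1339], 0.66)]
motor_shaft [([0.5901, 0.0341, 0.1142], 0.52)]
motor [([0.5875, 0.0319, 0.1163], 0.66)]
[0.6048 0.0304 0.1114]
```

Call:
send_rows(
  deltas="0 0 0.003 0; -0.002 0 0.005 0; -0.004 0 0.007 0; -0.006 0 0.008 0; -0.007 0 0.008 0",
)

```text
t: 10.5
eef_pos: [0.6096, 0.0319, 0.106]
tool_rot: [0.001, 0.013, 1.0, 0.002]
contact_force: [-9.6, 7.6, 26.6]
gripper_width: 0.472
grasp_force: 44.6
```

```bash
python3 - <<'E'
from h import *
C=np.load('C.npy');Mc=crot(C[3])
for c in ['wrist','top']:
    p=bot.read_camera(c)
    for n in ['motor_flange','motor_shaft','motor']:
        for r in bot.landmark_of(p,n)[:1]: print(c,n,r['xyz'],r['confidence'],Mc.T@(np.array(r['xyz'])-C[:3]))
print(tool()[0],bot.get_obs()['contact_force'],Mc.T@(tool()[0]-C[:3]))
E
```

```text
wrist motor_flange [0.545, 0.0325, 0.1331] 0.65 [ 0.0571 -0.0007  0.0412]
wrist motor_shaft [0.5172, 0.036, 0.1452] 0.89 [ 0.0874 -0.0037  0.0404]
wrist motor [0.5936, 0.0351, 0.1108] 0.82 [ 0.0036 -0.0042  0.0415]
top motor_flange [0.5693, -0.0079, 0.1524] 0.58 [0.0425 0.0392 0.0693]
top motor_shaft [0.1919, 0.3837, 0.0236] 0.9 [ 0.3367 -0.3452 -0.21  ]
top motor [0.2714, 0.3569, 0.0179] 0.75 [ 0.2618 -0.3199 -0.1814]
[0.6098 0.0319 0.1059] [-8.4231  8.07   25.6844] [-0.0132 -0.0013  0.0439]
```

Call:
send_rows(
  deltas="-0.002 0 0.0 0; -0.004 0 0.001 0; -0.006 0 0.001 0; -0.007 0 0.001 0; -0.007 0 0.001 0",
)

```text
t: 11.4
eef_pos: [0.6118, 0.0319, 0.1049]
tool_rot: [-0.004, 0.013, 1.0, 0.002]
contact_force: [-24.7, 7.7, 43.0]
gripper_width: 0.472
grasp_force: 46.0
```

```bash
python3 - <<'E'
from h import *
C=np.load('C.npy');Mc=crot(C[3])
p=bot.read_camera('wrist');save(p,'w4')
for n in ['motor_flange','motor_shaft','motor']:
        for r in bot.landmark_of(p,n)[:1]: print(n,r['xyz'],r['confidence'],Mc.T@(np.array(r['xyz'])-C[:3]))
print(tool()[0],bot.get_obs()['contact_force'],Mc.T@(tool()[0]-C[:3]))
E
```

```text
motor_flange [0.5471, 0.0326, 0.1335] 0.82 [ 0.0553 -0.0008  0.0424]
motor_shaft [0.5202, 0.0347, 0.1442] 0.98 [ 0.0843 -0.0024  0.0407]
motor [0.5909, 0.0347, 0.1096] 0.58 [ 0.0056 -0.0038  0.0393]
[0.6118 0.0319 0.1048] [-24.1321   7.9121  43.119 ] [-0.0154 -0.0013  0.0438]
```

View pics/w4.png

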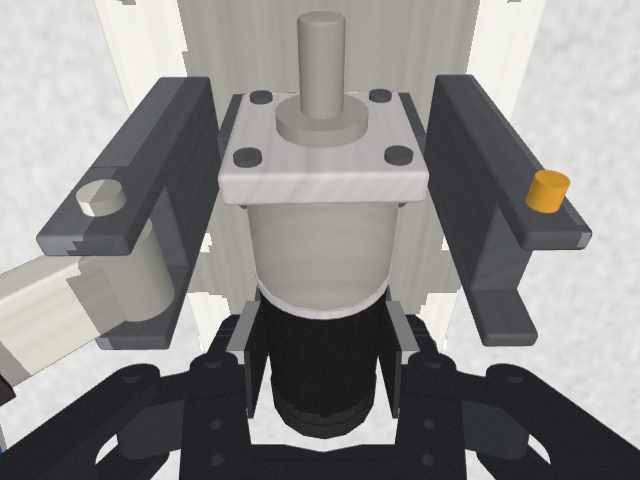

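Call:
send_rows(
  deltas="0.001 0 -0.001 0; 0.002 0 -0.002 0; 0.002 0 -0.002 0",
)

```text
t: 11.9
eef_pos: [0.6117, 0.0318, 0.1051]
tool_rot: [-0.002, 0.013, 1.0, 0.002]
contact_force: [-11.8, 8.3, 20.5]
gripper_width: 0.469
grasp_force: 43.8
```

Call:
send_rows(
  deltas="0 0 0 0; 0 0 0 0; 0 0 0 0; 0 0 0 0",
  claw=0.7,
)

```text
t: 12.3
eef_pos: [0.6137, 0.0283, 0.1031]
tool_rot: [-0.0, 0.014, 1.0, -0.0]
contact_force: [-0.3, -0.4, -0.6]
gripper_width: 0.699
grasp_force: 0.0
```

```bash
python3 - <<'E'
from h import *
C=np.load('C.npy');Mc=crot(C[3])
p=bot.read_camera('wrist');save(p,'w5')
for n in ['motor_flange','motor_shaft','motor']:
        for r in bot.landmark_of(p,n)[:1]: print(n,r['xyz'],r['confidence'],Mc.T@(np.array(r['xyz'])-C[:3]))
print(tool()[0],bot.get_obs()['contact_force'],Mc.T@(tool()[0]-C[:3]))
E
```

```text
motor_flange [0.5449, 0.0337, 0.1318] 0.94 [ 0.0566 -0.0019  0.0399]
motor_shaft [0.5182, 0.0354, 0.1457] 0.63 [ 0.0867 -0.0031  0.0412]
motor [0.5912, 0.0334, 0.1078] 0.84 [ 0.0045 -0.0025  0.0378]
[0.6136 0.0289 0.1031] [-0.4335 -0.8084 -0.4182] [-0.0179  0.0016  0.0431]
```

Call:
send_rows(
  deltas="0 0 -0.02 0; 0 0 -0.05 0; 0.02 0 -0.09 0; 0.03 0 -0.11 0; 0.03 0 -0.11 0",
)

```text
t: 13.0
eef_pos: [0.5846, 0.03, 0.2167]
tool_rot: [0.003, 0.014, 1.0, 0.001]
contact_force: [-1.0, -0.3, 1.0]
gripper_width: 0.702
grasp_force: 0.0
```

```bash
python3 - <<'E'
from h import *
C=np.load('C.npy');Mc=crot(C[3])
p=bot.read_camera('wrist');save(p,'w6')
for n in ['motor_flange','motor_shaft','motor','nest','cradle','catch','strap_hinge','strap_grip']:
        for r in bot.landmark_of(p,n)[:1]: print(n,r['xyz'],r['confidence'],Mc.T@(np.array(r['xyz'])-C[:3]))
print(tool()[0])
E
```

```text
motor_flange [0.5437, 0.0349, 0.1319] 0.82 [ 0.0578 -0.0031  0.0395]
motor_shaft [0.5189, 0.034, 0.1449] 0.66 [ 0.0857 -0.0017  0.0408]
motor [0.5956, 0.035, 0.1119] 0.62 [ 0.0023 -0.0041  0.0433]
catch [0.5702, 0.0743, 0.1476] 0.6 [ 0.0411 -0.043   0.0646]
strap_hinge [0.5692, -0.0138, 0.1501] 0.79 [0.0415 0.0451 0.0672]
[0.5835 0.0299 0.2124]
```

View pics/w6.png

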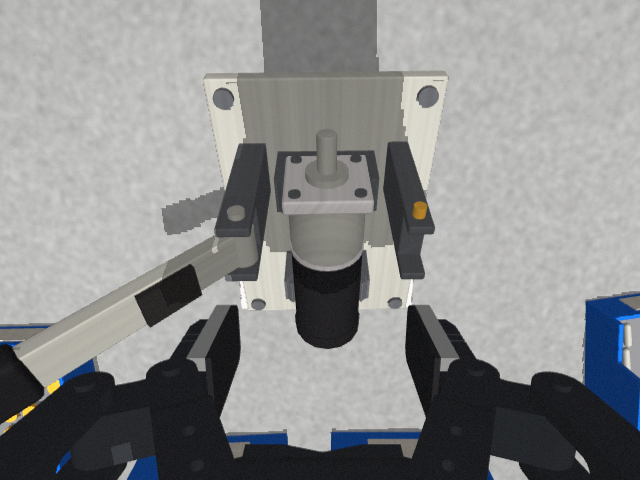

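The motor lies in both V-blocks (flange at about (325,185)). I'll nudge the shaft tip down the slope to make sure the flange is home.

Call:
send_rows(
  deltas="0.045 0 -0.01 0; 0.09 0.001 -0.01 0; 0.1 0.001 0 0; 0.1 0.001 0.035 0; 0.1 0.001 0.072 0",
  claw=0,
)

```text
t: 13.95
eef_pos: [0.4844, 0.0342, 0.1414]
tool_rot: [0.002, 0.014, 1.0, 0.001]
contact_force: [-0.1, 0.4, -0.2]
gripper_width: -0.001
grasp_force: 0.0
```

Call:
send_rows(
  deltas="0 0 0 0; -0.007 0 0 0; -0.014 0 0 0; -0.018 0 0 0; -0.02 0 0 0",
)

```text
t: 14.45
eef_pos: [0.5053, 0.0333, 0.1425]
tool_rot: [0.001, 0.014, 1.0, 0.0]
contact_force: [0.7, 0.4, -0.8]
gripper_width: 0.0
grasp_force: 0.0
```

Call:
send_rows(
  deltas="-0.002 0 0 0; -0.004 0 0 0; -0.006 0 0 0; -0.006 0 0 0",
)

```text
t: 14.85
eef_pos: [0.5075, 0.0331, 0.1409]
tool_rot: [-0.002, 0.014, 1.0, -0.0]
contact_force: [-6.6, 1.0, 5.2]
gripper_width: -0.001
grasp_force: 3.3
```

Call:
send_rows(
  deltas="-0.002 0 0 0; -0.004 0 0 0; -0.004 0 0 0; -0.004 0 0 0",
)

```text
t: 15.25
eef_pos: [0.508, 0.0331, 0.1402]
tool_rot: [-0.006, 0.014, 1.0, -0.0]
contact_force: [-15.9, 2.5, 11.3]
gripper_width: -0.001
grasp_force: 8.0
```

The flange is home: 16 N on the shaft and it did not move. I'll back off and work out the strap path.

Call:
send_rows(
  deltas="0.01 0 0 0; 0.03 0 0 0; 0.03 0 -0.05 0; 0.03 0 -0.1 0; 0.03 -0.04 -0.15 0",
)

```text
t: 15.75
eef_pos: [0.4837, 0.006, 0.2832]
tool_rot: [0.002, 0.011, 1.0, 0.001]
contact_force: [1.1, -0.2, -0.5]
gripper_width: -0.006
grasp_force: 0.0
```

```bash
cat > s.py <<'E'
from h import *
C=np.load('C.npy');Mc=crot(C[3]);w=lambda v:Mc@np.array(v)+C[:3]
h=.014
def tcp(a):
    n=np.array([np.sin(a),np.cos(a)])
    L=.133 if a>1.57 else np.interp(a,[0,1.57],[.122,.100])
    y,z=np.array([.042,.069])+L*np.array([-np.cos(a),np.sin(a)])+.007*n
    P=w([.041,y,z]); return P+[0,-h,.008-(.033 if a>1.57 else 0)]
p,M,o=tool();print(o['t'],p)
prev=p
for a in [2.75,2.45,2.25,2.05,1.85,1.65,1.5,1.35,1.2,1.05,.9,.75,.6,.45,.3,.2,.1,0]:
    t=tcp(a);print(a,t,'tool shift from now',M.T@(t-p));prev=t
E
python3 - <<'E'
from s import *
q=bot.read_camera('wrist')
for c in ['top','side']:
    q=bot.read_camera(c)
    for n in ['motor','motor_flange','motor_shaft','strap_grip']:
        for r in bot.landmark_of(q,n)[:2]: print(c,n,r['confidence'],Mc.T@(np.array(r['xyz'])-C[:3]))
E
```

```text
15.75 [0.4837 0.006  0.2832]
2.75 [ 0.5869 -0.1506  0.1667] tool shift from now [-0.1061 -0.1545  0.1166]
2.45 [ 0.6021 -0.1322  0.1985] tool shift from now [-0.121  -0.1357  0.0848]
2.25 [ 0.6107 -0.1144  0.2163] tool shift from now [-0.1293 -0.1178  0.0671]
2.05 [ 0.6178 -0.0931  0.2306] tool shift from now [-0.136  -0.0963  0.0529]
1.85 [ 0.6229 -0.0691  0.2407] tool shift from now [-0.1406 -0.0721  0.0429]
1.65 [ 0.626  -0.0432  0.2462] tool shift from now [-0.1432 -0.0462  0.0374]
1.5 [ 0.6133 -0.0253  0.2513] tool shift from now [-0.1301 -0.0286  0.0323]
1.35 [ 0.614  -0.0097  0.2521] tool shift from now [-0.1304 -0.013   0.0315]
1.2 [0.6136 0.0061 0.2507] tool shift from now [-0.1297  0.0029  0.0329]
1.05 [0.6122 0.0219 0.247 ] tool shift from now [-0.128   0.0186  0.0366]
0.9 [0.6097 0.0371 0.2411] tool shift from now [-0.1252  0.0338  0.0425]
0.75 [0.6062 0.0515 0.233 ] tool shift from now [-0.1213  0.048   0.0506]
0.6 [0.6017 0.0646 0.2229] tool shift from now [-0.1165  0.061   0.0608]
0.45 [0.5963 0.076  0.2108] tool shift from now [-0.1108  0.0723  0.0728]
0.3 [0.5901 0.0854 0.1971] tool shift from now [-0.1044  0.0816  0.0866]
0.2 [0.5856 0.0905 0.1872] tool shift from now [-0.0997  0.0865  0.0965]
0.1 [0.5808 0.0944 0.1768] tool shift from now [-0.0948  0.0903  0.1069]
0 [0.5758 0.0972 0.1659] tool shift from now [-0.0897  0.093   0.1178]
top motor 0.61 [ 0.2607 -0.3191 -0.1778]
top motor 0.3 [ 0.1586 -0.0437 -0.0863]
top motor_flange 0.71 [ 0.3075 -0.3364 -0.1978]
top motor_shaft 0.61 [ 0.3358 -0.3433 -0.2106]
top strap_grip 0.39 [0.0372 0.1241 0.1502]
side motor 0.77 [ 0.0021 -0.0007  0.0369]
side motor 0.6 [ 0.2635 -0.3236 -0.179 ]
side motor_flange 0.61 [0.0502 0.0003 0.0415]
side motor_flange 0.56 [ 0.3085 -0.3354 -0.2004]
side motor_shaft 0.89 [ 0.3359 -0.3498 -0.2102]
side motor_shaft 0.82 [0.0824 0.0007 0.0401]
side strap_grip 0.54 [0.0381 0.1208 0.148 ]
```

Call:
send_rows(
  deltas="-0.027 -0.04 0 0; -0.054 -0.08 0 0; -0.081 -0.12 0 0; -0.108 -0.16 0 0; -0.118 -0.175 0.02 0",
)

```text
t: 16.8
eef_pos: [0.5986, -0.181, 0.2618]
tool_rot: [0.002, 0.016, 1.0, -0.002]
contact_force: [1.2, -0.8, 0.2]
gripper_width: -0.002
grasp_force: 0.0
```

Call:
send_rows(
  deltas="0 0 0.03 0; 0 0 0.06 0; 0 0 0.07 0; 0 0 0.07 0",
)

```text
t: 17.2
eef_pos: [0.5949, -0.1751, 0.1886]
tool_rot: [-0.002, 0.014, 1.0, 0.0]
contact_force: [-0.7, -0.4, 0.1]
gripper_width: 0.0
grasp_force: 0.0
```

```bash
python3 s.py
```

```text
17.2 [ 0.5949 -0.1751  0.1886]
2.75 [ 0.5869 -0.1506  0.1667] tool shift from now [0.0086 0.0242 0.022 ]
2.45 [ 0.6021 -0.1322  0.1985] tool shift from now [-0.0059  0.043  -0.0099]
2.25 [ 0.6107 -0.1144  0.2163] tool shift from now [-0.014   0.061  -0.0278]
2.05 [ 0.6178 -0.0931  0.2306] tool shift from now [-0.0204  0.0826 -0.042 ]
1.85 [ 0.6229 -0.0691  0.2407] tool shift from now [-0.0249  0.1068 -0.0521]
1.65 [ 0.626  -0.0432  0.2462] tool shift from now [-0.0272  0.1327 -0.0577]
1.5 [ 0.6133 -0.0253  0.2513] tool shift from now [-0.014   0.1502 -0.0627]
1.35 [ 0.614  -0.0097  0.2521] tool shift from now [-0.0142  0.1658 -0.0635]
1.2 [0.6136 0.0061 0.2507] tool shift from now [-0.0134  0.1816 -0.0621]
1.05 [0.6122 0.0219 0.247 ] tool shift from now [-0.0116  0.1973 -0.0584]
0.9 [0.6097 0.0371 0.2411] tool shift from now [-0.0088  0.2125 -0.0525]
0.75 [0.6062 0.0515 0.233 ] tool shift from now [-0.0049  0.2268 -0.0444]
0.6 [0.6017 0.0646 0.2229] tool shift from now [-0.0001  0.2397 -0.0342]
0.45 [0.5963 0.076  0.2108] tool shift from now [ 0.0056  0.251  -0.0222]
0.3 [0.5901 0.0854 0.1971] tool shift from now [ 0.012   0.2603 -0.0084]
0.2 [0.5856 0.0905 0.1872] tool shift from now [0.0166 0.2652 0.0015]
0.1 [0.5808 0.0944 0.1768] tool shift from now [0.0215 0.269  0.012 ]
0 [0.5758 0.0972 0.1659] tool shift from now [0.0266 0.2717 0.0229]
```

Call:
send_rows(
  deltas="-0.006 0.043 -0.01 0; -0.014 0.061 -0.028 0; -0.020 0.082 -0.042 0; -0.025 0.105 -0.052 0; -0.025 0.105 -0.052 0",
)

```text
t: 17.7
eef_pos: [0.6264, -0.0676, 0.2456]
tool_rot: [0.003, 0.011, 1.0, 0.001]
contact_force: [-0.1, 1.3, 0.2]
gripper_width: 0.001
grasp_force: 0.0
```

Call:
send_rows(
  deltas="-0.002 0.015 -0.003 0; -0.003 0.027 -0.006 0; 0.004 0.036 -0.009 0; 0.01 0.045 -0.011 0; 0.01 0.045 -0.011 0",
)

```text
t: 18.2
eef_pos: [0.6141, -0.0244, 0.2534]
tool_rot: [-0.0, 0.013, 1.0, 0.001]
contact_force: [0.1, 0.5, -0.4]
gripper_width: -0.001
grasp_force: 0.0
```

```bash
python3 - <<'E'
from s import *
q=bot.read_camera('top')
for c in ['top','side']:
    q=bot.read_camera(c)
    for n in ['strap_grip']:
        for r in bot.landmark_of(q,n)[:2]:
            v=Mc.T@(np.array(r['xyz'])-C[:3])-[.041,.042,.069];print(c,n,r['confidence'],v,np.arctan2(v[2],-v[1]))
E
```

```text
18.2 [ 0.6141 -0.0244  0.2534]
2.75 [ 0.5869 -0.1506  0.1667] tool shift from now [ 0.0238 -0.127   0.0866]
2.45 [ 0.6021 -0.1322  0.1985] tool shift from now [ 0.0091 -0.1082  0.0547]
2.25 [ 0.6107 -0.1144  0.2163] tool shift from now [ 0.001  -0.0902  0.0369]
2.05 [ 0.6178 -0.0931  0.2306] tool shift from now [-0.0055 -0.0686  0.0227]
1.85 [ 0.6229 -0.0691  0.2407] tool shift from now [-0.01   -0.0444  0.0127]
1.65 [ 0.626  -0.0432  0.2462] tool shift from now [-0.0124 -0.0185  0.0072]
1.5 [ 0.6133 -0.0253  0.2513] tool shift from now [ 0.0008 -0.001   0.0021]
1.35 [ 0.614  -0.0097  0.2521] tool shift from now [0.0005 0.0146 0.0013]
1.2 [0.6136 0.0061 0.2507] tool shift from now [0.0013 0.0305 0.0027]
1.05 [0.6122 0.0219 0.247 ] tool shift from now [0.0031 0.0462 0.0064]
0.9 [0.6097 0.0371 0.2411] tool shift from now [0.0059 0.0613 0.0123]
0.75 [0.6062 0.0515 0.233 ] tool shift from now [0.0098 0.0756 0.0204]
0.6 [0.6017 0.0646 0.2229] tool shift from now [0.0146 0.0885 0.0306]
0.45 [0.5963 0.076  0.2108] tool shift from now [0.0203 0.0998 0.0427]
0.3 [0.5901 0.0854 0.1971] tool shift from now [0.0268 0.1091 0.0564]
0.2 [0.5856 0.0905 0.1872] tool shift from now [0.0314 0.114  0.0663]
0.1 [0.5808 0.0944 0.1768] tool shift from now [0.0363 0.1178 0.0768]
0 [0.5758 0.0972 0.1659] tool shift from now [0.0414 0.1205 0.0877]
side strap_grip 0.75 [-0.0434 -0.0418 -0.0265] -0.5646359653817448
side strap_grip 0.63 [-0.0005 -0.0106  0.1139] 1.4780412429298861
```

The strap is at about 1.48 rad and following the fingers.

Call:
send_rows(
  deltas="0.001 0.015 0.001 0; 0.001 0.03 0.003 0; 0.003 0.046 0.006 0; 0.006 0.061 0.012 0; 0.01 0.075 0.02 0",
)

```text
t: 18.95
eef_pos: [0.607, 0.0513, 0.2328]
tool_rot: [0.0, 0.013, 1.0, 0.0]
contact_force: [0.6, -2.4, 0.4]
gripper_width: 0.004
grasp_force: 0.5
```

Call:
send_rows(
  deltas="0.002 0.007 0.005 0; 0.005 0.013 0.01 0; 0.010 0.024 0.022 0; 0.015 0.032 0.034 0; 0.015 0.032 0.034 0",
)

```text
t: 19.45
eef_pos: [0.5909, 0.0834, 0.1969]
tool_rot: [-0.002, 0.013, 1.0, 0.0]
contact_force: [-0.9, -0.2, 0.4]
gripper_width: 0.0
grasp_force: 0.0
```

```bash
python3 - <<'E'
from s import *
for c in ['wrist','side']:
    q=bot.read_camera(c)
    if c=='wrist': save(q,'w7')
    for r in bot.landmark_of(q,'strap_grip')[:2]:
            v=Mc.T@(np.array(r['xyz'])-C[:3])-[.041,.042,.069];print(c,r['confidence'],v,np.arctan2(v[2],-v[1]))
E
```

```text
19.45 [0.5909 0.0834 0.1969]
2.75 [ 0.5869 -0.1506  0.1667] tool shift from now [-0.0022 -0.234   0.0302]
2.45 [ 0.6021 -0.1322  0.1985] tool shift from now [-0.0167 -0.2152 -0.0017]
2.25 [ 0.6107 -0.1144  0.2163] tool shift from now [-0.0248 -0.1973 -0.0195]
2.05 [ 0.6178 -0.0931  0.2306] tool shift from now [-0.0313 -0.1758 -0.0338]
1.85 [ 0.6229 -0.0691  0.2407] tool shift from now [-0.0358 -0.1516 -0.0439]
1.65 [ 0.626  -0.0432  0.2462] tool shift from now [-0.0381 -0.1257 -0.0494]
1.5 [ 0.6133 -0.0253  0.2513] tool shift from now [-0.025  -0.1081 -0.0545]
1.35 [ 0.614  -0.0097  0.2521] tool shift from now [-0.0252 -0.0925 -0.0553]
1.2 [0.6136 0.0061 0.2507] tool shift from now [-0.0245 -0.0767 -0.0539]
1.05 [0.6122 0.0219 0.247 ] tool shift from now [-0.0227 -0.061  -0.0502]
0.9 [0.6097 0.0371 0.2411] tool shift from now [-0.0199 -0.0458 -0.0443]
0.75 [0.6062 0.0515 0.233 ] tool shift from now [-0.016  -0.0315 -0.0362]
0.6 [0.6017 0.0646 0.2229] tool shift from now [-0.0112 -0.0186 -0.026 ]
0.45 [0.5963 0.076  0.2108] tool shift from now [-0.0056 -0.0073 -0.014 ]
0.3 [0.5901 0.0854 0.1971] tool shift from now [ 0.0008  0.002  -0.0002]
0.2 [0.5856 0.0905 0.1872] tool shift from now [0.0054 0.0069 0.0097]
0.1 [0.5808 0.0944 0.1768] tool shift from now [0.0103 0.0108 0.0202]
0 [0.5758 0.0972 0.1659] tool shift from now [0.0153 0.0134 0.0311]
wrist 0.57 [ 0.0018 -0.1179  0.0308] 0.2554406288727204
side 0.69 [ 0.0432 -0.0412 -0.0262] -0.5663570336344121
side 0.53 [-0.0022 -0.112   0.0341] 0.295439834772707
```

View pics/w7.png

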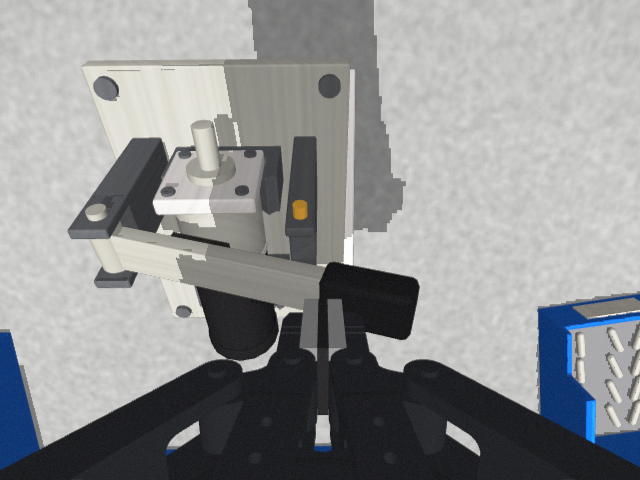

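The strap is at about 0.28 rad, with its sleeve at (370,300) and the fork at (302,215). I'll press it home.

Call:
send_rows(
  deltas="0.004 0.010 0.006 0; 0.007 0.014 0.014 0; 0.011 0.016 0.022 0; 0.014 0.017 0.028 0; 0.015 0.017 0.031 0",
)

```text
t: 20.15
eef_pos: [0.5781, 0.0995, 0.168]
tool_rot: [-0.0, 0.014, 1.0, 0.0]
contact_force: [-2.5, 0.2, 15.1]
gripper_width: -0.003
grasp_force: 6.5
```

Call:
send_rows(
  deltas="0 0 0.002 0; 0 0 0.004 0; 0 0 0.006 0; 0 0 0.006 0",
)

```text
t: 20.55
eef_pos: [0.5813, 0.0994, 0.1662]
tool_rot: [0.003, 0.014, 1.0, 0.001]
contact_force: [-4.1, -0.4, 24.3]
gripper_width: 0.003
grasp_force: 10.0
```

Call:
send_rows(
  deltas="0.002 0 0 0; 0.003 0 0.002 0; 0.003 0 0.003 0; 0.003 0 0.003 0",
)

```text
t: 20.95
eef_pos: [0.5812, 0.0994, 0.1659]
tool_rot: [0.006, 0.015, 1.0, 0.002]
contact_force: [-2.4, -1.4, 37.0]
gripper_width: 0.003
grasp_force: 15.9
```

Call:
send_rows(
  deltas="0 0 -0.02 0; 0 0 -0.05 0; 0.02 -0.03 -0.09 0; 0.03 -0.06 -0.11 0; 0.03 -0.06 -0.11 0",
)

```text
t: 21.45
eef_pos: [0.5443, 0.0344, 0.2729]
tool_rot: [0.003, 0.018, 1.0, 0.0]
contact_force: [-0.2, -0.4, 0.3]
gripper_width: -0.001
grasp_force: 0.0
```

```bash
python3 - <<'E'
from s import *
for c in ['wrist','side']:
    q=bot.read_camera(c)
    if c=='wrist':
        save(q,'w8')
        for r in bot.masks_of(q,'strap')[:1]:
            v=(cloud(q,r['mask'])-C[:3])@Mc-[.041,.042,.069]
            v=v[(np.abs(v[:,0])<.009)&(v[:,1]<-.015)&(v[:,1]>-.09)&(abs(v[:,2])<.03)];print('strap plane fit slope',len(v),np.polyfit(v[:,1],v[:,2],1))
    for n in ['strap_grip','motor_flange','motor','motor_shaft']:
      for r in bot.landmark_of(q,n)[:2]:
        v=Mc.T@(np.array(r['xyz'])-C[:3]);print(c,n,r['confidence'],v, np.arctan2(v[2]-.069,.042-v[1]) if n=='strap_grip' else '')
E
```

```text
21.45 [0.5443 0.0344 0.2729]
2.75 [ 0.5869 -0.1506  0.1667] tool shift from now [-0.0485 -0.1834  0.1065]
2.45 [ 0.6021 -0.1322  0.1985] tool shift from now [-0.0632 -0.1645  0.0747]
2.25 [ 0.6107 -0.1144  0.2163] tool shift from now [-0.0713 -0.1464  0.0569]
2.05 [ 0.6178 -0.0931  0.2306] tool shift from now [-0.0777 -0.1249  0.0427]
1.85 [ 0.6229 -0.0691  0.2407] tool shift from now [-0.082  -0.1006  0.0327]
1.65 [ 0.626  -0.0432  0.2462] tool shift from now [-0.0842 -0.0747  0.0272]
1.5 [ 0.6133 -0.0253  0.2513] tool shift from now [-0.0709 -0.0573  0.022 ]
1.35 [ 0.614  -0.0097  0.2521] tool shift from now [-0.0711 -0.0417  0.0212]
1.2 [0.6136 0.0061 0.2507] tool shift from now [-0.0701 -0.0259  0.0226]
1.05 [0.6122 0.0219 0.247 ] tool shift from now [-0.0682 -0.0102  0.0262]
0.9 [0.6097 0.0371 0.2411] tool shift from now [-0.0651  0.005   0.0321]
0.75 [0.6062 0.0515 0.233 ] tool shift from now [-0.0611  0.0192  0.0402]
0.6 [0.6017 0.0646 0.2229] tool shift from now [-0.0561  0.0321  0.0503]
0.45 [0.5963 0.076  0.2108] tool shift from now [-0.0502  0.0434  0.0623]
0.3 [0.5901 0.0
[... 227 characters left out ...]
] tool shift from now [-0.0287  0.0639  0.1072]
strap plane fit slope 2208 [-0.0003  0.0033]
wrist strap_grip 0.91 [ 0.0387 -0.0761  0.0699] 0.007845594917120996
wrist motor_flange 0.89 [ 0.0555 -0.0067  0.0396] 
wrist motor 0.92 [ 0.0035 -0.0042  0.0402] 
wrist motor 0.38 [ 0.0422 -0.0753  0.0706] 
wrist motor_shaft 0.58 [ 0.0863 -0.0018  0.0388] 
side strap_grip 0.51 [ 0.0404 -0.073   0.07  ] 0.009065461954587918
side motor_flange 0.84 [ 0.3081 -0.3347 -0.1995] 
side motor_flange 0.58 [ 0.0505 -0.0002  0.0449] 
side motor 0.73 [ 0.0006 -0.002   0.0364] 
side motor 0.73 [ 0.2653 -0.3229 -0.1794] 
side motor_shaft 0.97 [ 0.3399 -0.3493 -0.2127] 
side motor_shaft 0.7 [ 0.0832 -0.0015  0.0417]
```

View pics/w8.png

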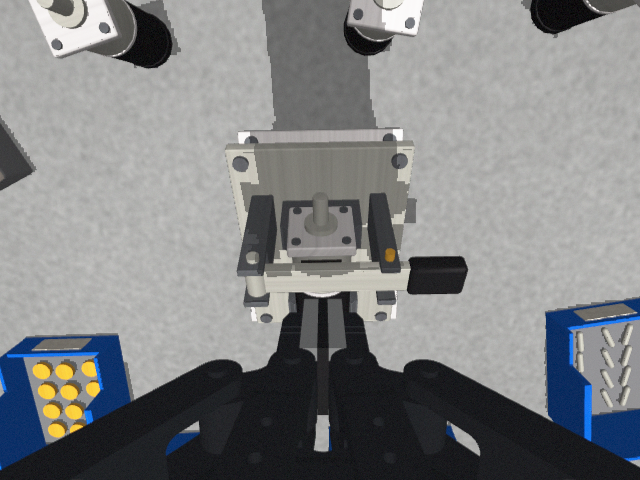

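The strap lies flat in the fork: its fitted slope is about 0, with the bar at row 280 and the sleeve at (437,275). The motor is seated under it, and the robot is clear of everything and still.

```bash
python3 -c "
from station import bot
print(bot.hand_in())"
```

```text
the job is handed in; nothing more can be done
None
```

The gearmotor is clamped in the V-blocks with its flange against the upper block, the strap is home in its catch, and the job is handed in; no verdict came back.

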